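# Index the loupe carriage to the jewel bobbin and hold the lock pin home

## Task

Bring the loupe over the jewel bobbin: grip the knob of the spring plunger on the loupe carriage, pull it up to free the lock pin, slide the carriage along its rail to the next hole, on the side where the bobbin sits, and let the pin down fully into that hole. Finish still gripping the knob, with the pin fully down and the carriage pushed along the rail against the pin so that the play is taken up; leave the parts in their seats and the things around undisturbed.

Things in the scene. Friction and masses are not known exactly. Their poses are not given: they have to be found in the camera images.
- inspection_base: fixed loupe rail on an aluminium base plate 176 x 92 mm; origin at the centre of its underside, resting on the 2 mm desk mat (heights below count from here), x along the rail, y across, z up. End brackets 68 mm high carry the tube, inner faces at x = +-73 mm. Three round seats, side by side at x = -45, 0 and +45 mm on y = -22 mm, have floors 10 mm above the base origin and are 4 mm deep
- rail_tube: the 25 mm square tube along x, at y = +22 mm of the base, top face 62.5 mm above the base origin with three 11 mm holes at x = -45, 0 and +45 mm; origin under its middle at base origin height, axes as the base
- carriage (a joint): slide of the carriage (44 mm long grey sleeve on the tube, with an arm that carries the loupe) along the base's +x, m: -0.045, 0 and +0.045 where the pin is centred in a hole, stops at +-0.050; starts at the middle hole. Friction about 1.5 N; the pin has 1.5 mm play each way in its hole
- plunger (a joint): height of the lock plunger over its fully down place, m: 0 fully down (pin 10 mm deep in the hole), up to 0.013; the pin clears the tube above 0.010. Spring and weight push it down with about 4 N when down and 7 N when up, and it drops in only over a hole
- pull_knob: black knob on top of the plunger, a vertical cylinder 24 mm across and 20 mm high, above the rail line; origin on its axis at base origin height when the plunger is down, axes as the base
- knob_centre (a point): middle of the knob on its axis, 100 mm above the base origin when the plunger is down, its underside 10 mm below; axes as the base. Beneath it a hexagon boss 18 mm wide reaches up to 80 mm and the top of the sleeve is at 66 mm
- lock_pin: steel pin at the foot of the plunger, 8 mm thick with a round tip; origin on its axis at base origin height when down; a push of 5 to 15 N along the rail, less the carriage's friction, loads it against the side of its hole
- loupe_axis (a point): centre of the underside of the loupe (black, 31 mm across, in a ring on the carriage's arm), 44 mm from the knob axis towards the base's -y and 44 mm above the base origin; the loupe's top is 71 mm above the base origin
- jewel_bobbin: white round bobbin with six small jewel holes, 37 mm across, 13 mm high, loose in one of the two outer seats; origin at the centre of its underside
- gauge_block: steel gauge block 9 x 35 x 30 mm standing in the other outer seat; origin at the centre of its underside
- steel_weight: turned steel weight 30 mm across, 24 mm high, in the middle seat; origin at the centre of its underside
- blower: rubber dust blower, 45 mm across, 58 mm high, at the left edge of the desk beyond the rail; bystander
- small_eraser: eraser 19 x 42 x 13 mm; bystander
- slides: box of glass slides 36 x 87 x 58 mm; bystander

How it is judged:
On the way, in this order (a step that is already met when the one before it is completed fails the run):
1. the gripped plunger is pulled up clear of the middle hole (value of joint plunger above 0.01 m and contact force between the fingers and pull_knob above 2 N), for 0.1 s.
2. the pin is fully down in the next hole, loupe over the bobbin (value of joint plunger below 0.0025 m and horizontal distance between loupe_axis and jewel_bobbin below 0.008 m), for 0.2 s.
At the end, for the whole second after the job is handed in: Still gripped by the fingers (over 2 N on the knob), the plunger is within 2.5 mm of fully down, the loupe axis is within 8 mm of the bobbin's axis, the pin presses on the side of its hole with over 1.5 N, all at rest, and the bobbin lies flat in its seat (all of step 2 and contact force between the fingers and pull_knob above 2 N and contact force between lock_pin and rail_tube above 1.5 N and linear speed of pull_knob below 0.01 m/s and z of jewel_bobbin in the frame of inspection_base below 0.014 m and angle between jewel_bobbin's own z axis and vertical below 0.15 rad); the arm keeps its last pose, push and grip.
It fails at once if a part in a seat is disturbed (distance of jewel_bobbin from where it was at the start of the episode above 0.008 m or distance of any of gauge_block, steel_weight from where it was at the start of the episode above 0.012 m or angle between gauge_block's own z axis and vertical above 0.5 rad).
It fails at once if a bystander is knocked away (distance of any of blower, small_eraser, slides from where it was at the start of the episode above 0.02 m).
It also fails if it takes over 32 s, if anything falls off the work surface, if the arm or the gripper's body presses on something with over 40 N, if the wrist force passes 120 N, or if a joint passes its speed limit or range.

## Robot

A 6-joint arm with a two-finger parallel gripper is mounted at the origin on the work surface; the furniture and walls round the work are solid. World frame = base frame: x ahead of the robot, y to its left, z up, the work surface at z = 0. Lengths are in m, angles in rad, forces in N, time in s.
With the tool pointing down it reaches from about 0.35 to 0.975 m from the base axis. Payload 4.9 kg.
Tool frame: the origin (TCP) lies at the centre of the arm's flange, where the gripper is bolted on; the fingertips stand 173 mm ahead of it and the grasp point (between the pads) lies 155 mm ahead of it; z points along the fingers, y is the line along which they close (so a half turn about z gives the same grasp; the last joint's range is limited). The gripper opens to 85 mm and grips with 20 to 120 N. Pads are 22 mm wide; open, the fingers measure 114 mm over their backs; the gripper's body (76 mm by 85 mm) begins 54 mm behind the grasp point. The pads swing forward as they close: fully open they stand 13 mm farther back than shut.
Start: joints at [1.225, 0.053, 1.613, -0, 1.476, -0.119], TCP at [0.141, 0.609, 0.405] pointing down, gripper open.
Joint ranges: [-3.01, 3.01], [-1.01, 2.22], [0.06, 2.58], [-1.02, 4.17], [0.09, 2.62], [-3.14, 3.14]. Speed limits (rad/s): [2.57, 2.57, 3.14, 3.14, 3.14, 3.14].

## Interface

Orientations are given as a 3x3 rotation matrix whose columns are the frame's x, y, z axes.
In Python, from rig import ctrl, viewer, job gives the robot as it stands (ctrl), with the cameras (viewer) and the job (job).
- The arm moves only by the tool pendant, called after ">>>" as name(argument=value, ...) on one line, values as JSON. Schema: {"type":"object","properties":{"plan":{"type":"object","properties":{"offsets":{"type":"array","items":{"type":"array","items":{"type":"number"},"minItems":7,"maxItems":7},"minItems":1,"maxItems":20}},"additionalProperties":false,"required":["offsets"]},"only":{"type":"string"},"quiet":{"type":"boolean"},"lines":{"type":"string"}},"required":["plan"],"additionalProperties":false}. plan is an object whose key "offsets" holds a list of rows, 1 to 20 of them, each of 7 numbers: a rotation vector rx, ry, rz in normalised numbers (1 is 2 rad), then dx, dy, dz in a scale on which 1.0 is 1 m, then the finger opening in m; each row is the pose to reach, as a shift and turn from the pose commanded when the call began, along the tool's axes at that moment; what a row does not reach only later rows make up. A row lasts 1/10 s, in which the tool goes at most 0.05 m and 0.15 rad, less where a joint would pass 70% of its speed; a pose out of reach is approached as far as the arm can. The fingers move at their own pace and stop on an object; the grip force is fixed at half the most. Time passes only in rows, so rows that do not move let the fingers close. The tool returns the time, the measured TCP pose, the force, the opening and the grip force at its end. only (a regular expression) keeps the lines of the reply that match it, lines (a string "A,B") keeps lines A to B, and quiet returns only ok. Input that does not fit is refused with a message, and nothing moves.
- ctrl.observe(): the state, without advancing time (a new reading comes with each control period).
- viewer.camera(name): name is "side" or "top"; returns a dict with "frame" (384x512x3 uint8, red, green, blue), "z_map" (384x512 float32, m along the optical axis (not along the pixel's ray), 0 where there is no reading), "fx", "fy", "cx", "cy" (pixels), "pose" (4x4, takes a point from camera to world coordinates). Camera axes: x right, y up, looking along -z (the intrinsics and any distortion apply to the point x, -y, -z); pixel columns grow to the right and rows downward; lengths in m; the calibration is good to about 2 mm. A picture is of the moment at which its call begins.
- job.hand_in(): hands the job in; it is judged then, once.
The state is a dict: "time": time; "joint_pos": joint angles; "dq": joint speeds; "joint_efforts": joint torques, N m; "position": TCP position; "tool_rot": TCP orientation; "contact_force": force on the tool from outside, world axes, zero at the start; "wrist_torque": the same for the moment, N m; "finger_gap": finger opening in m; "finger_force": force on a finger pad.
Only numpy, scipy, OpenCV 4.12 (cv2) and the standard library are available. Lean on these libraries where they do the work, as an engineer would, in place of code of your own. Each camera call takes 0.05 s, during which the arm holds its last target. There are 200 camera calls.

## Working session

There is one attempt and no reset: what is moved stays moved. The work goes in short steps, Python scripts to look and compute and a tool call to move; the robot and the scene stay as the last step left them, time stands still between calls to the robot, and variables do not carry over. Pictures are saved under pics/ and viewed, at most 10 in all, crops included, and the job is handed in when it is done.

```bash
ls; mkdir -p pics; python3 - <<'E'
from rig import ctrl, viewer, job
import cv2,numpy as np
s=ctrl.observe();print({k:np.round(v,3).tolist() for k,v in s.items()})
for n in("top","side"):
    c=viewer.camera(n);cv2.imwrite(f"pics/{n}0.png",c["frame"][:,:,::-1]);np.savez(f"pics/{n}0.npz",**c)
    print(n,c["fx"],c["fy"],c["cx"],c["cy"],np.round(c["pose"],3).tolist(),[k for k in c])
E
```

```text
pics
rig.py
{'time': 0.0, 'joint_pos': [1.225, 0.053, 1.614, 0.0, 1.476, -0.119], 'dq': [-0.001, 0.0, -0.001, 0.001, 0.001, -0.002], 'joint_efforts': [0.001, -39.37, -37.017, -0.0, 0.007, -0.0], 'position': [0.14, 0.609, 0.403], 'tool_rot': [[-0.974, 0.225, -0.001], [0.225, 0.974, -0.002], [0.0, -0.002, -1.0]], 'contact_force': [0.896, 0.216, -0.074], 'wrist_torque': [-0.028, 0.005, -0.006], 'finger_force': 0.0, 'finger_gap': 0.085}
top 498.5678530333672 498.5678530333672 262.09501054208323 206.6463707084362 [[-0.028, 0.998, -0.059, 0.474], [-1.0, -0.028, -0.012, 0.03], [-0.013, 0.059, 0.998, 1.123], [0.0, 0.0, 0.0, 1.0]] ['frame', 'z_map', 'fx', 'fy', 'cx', 'cy', 'pose']
side 375.47937109463874 375.47937109463874 259.63328376589607 189.91000584232273 [[-0.973, 0.084, -0.214, 0.362], [-0.229, -0.431, 0.873, 0.792], [-0.019, 0.898, 0.439, 0.479], [0.0, 0.0, 0.0, 1.0]] ['frame', 'z_map', 'fx', 'fy', 'cx', 'cy', 'pose']
```

View pics/top0.png

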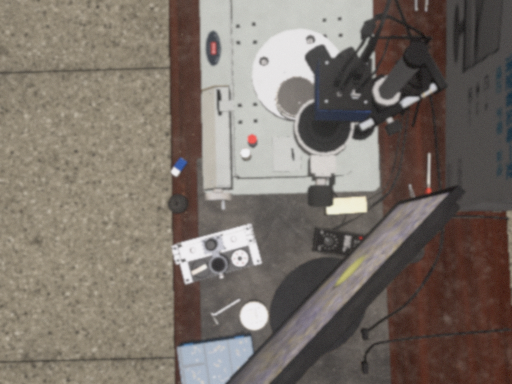

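View pics/side0.png

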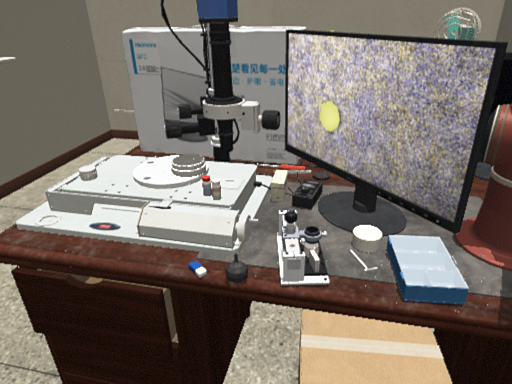

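```bash
cat > h.py <<'E'
import numpy as np
def pts(c):
    "world point per pixel"
    z=c["z_map"];v,u=np.mgrid[:z.shape[0],:z.shape[1]]
    P=np.stack([(u-c["cx"])/c["fx"]*z,-(v-c["cy"])/c["fy"]*z,-z],-1)
    return P@c["pose"][:3,:3].T+c["pose"][:3,3]
def ray(c,u,v):
    d=np.array([(u-c["cx"])/c["fx"],-(v-c["cy"])/c["fy"],-1.])
    return c["pose"][:3,3],c["pose"][:3,:3]@d
def atz(c,u,v,z):
    o,d=ray(c,u,v);return o+d*(z-o[2])/d[2]
def meet(a,b):
    (o,d),(p,e)=a,b
    s,_,_,_=np.linalg.lstsq(np.stack([d,-e],1),p-o,rcond=None)
    A,B=o+d*s[0],p+e*s[1];return (A+B)/2,np.linalg.norm(A-B)
E
python3 - <<'E'
import cv2,numpy as np
from h import *
T=dict(np.load("pics/top0.npz"));S=dict(np.load("pics/side0.npz"))
a=cv2.resize(T["frame"][215:295,165:270],None,fx=5,fy=5,interpolation=cv2.INTER_CUBIC)
b=cv2.resize(S["frame"][200:290,270:335],None,fx=4.44,fy=4.44,interpolation=cv2.INTER_CUBIC)[:400,:270]
cv2.imwrite("pics/crop0.png",np.hstack([a,b])[:,:,::-1])
P=pts(T)
for u,v in [(211,244),(218,264),(240,259),(200,270),(225,252),(205,262),(250,240),(178,203),(230,310),(256,317)]: print(u,v,P[v,u].round(4))
P=pts(S)
for u,v in [(292,214),(290,228),(313,232),(290,260)]: print(u,v,P[v,u].round(4))
E
```

```text
211 244 [0.4608 0.1471 0.1121]
218 264 [0.4181 0.1378 0.0731]
240 259 [0.4247 0.0949 0.0135]
200 270 [0.4048 0.1799 0.0445]
225 252 [0.4411 0.1276 0.0161]
205 262 [0.42   0.1731 0.0108]
250 240 [0.4664 0.0694 0.0724]
178 203 [0.5509 0.2253 0.0419]
230 310 [0.3117 0.1207 0.002 ]
256 317 [0.3002 0.0622 0.0352]
292 214 [0.4541 0.1548 0.1122]
290 228 [0.457  0.1582 0.0817]
313 232 [0.4119 0.1493 0.0725]
290 260 [0.4443 0.2352 0.0616]
```

View pics/crop0.png

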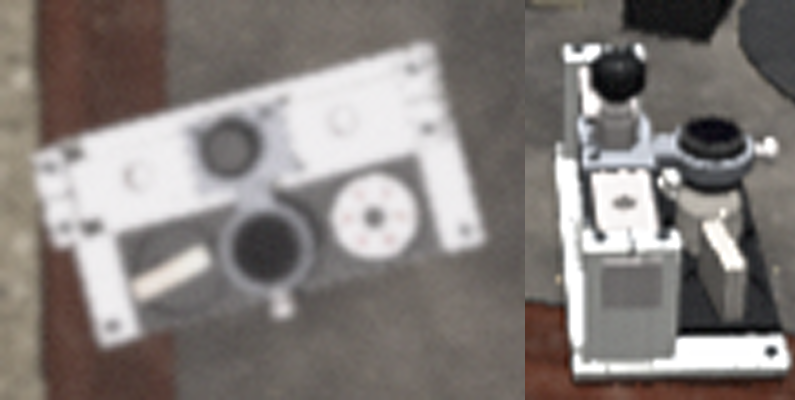

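```bash
python3 - <<'E'
import cv2,numpy as np
from h import *
T=dict(np.load("pics/top0.npz"));S=dict(np.load("pics/side0.npz"))
for n,c in(("top",T),("side",S)):
    P=pts(c);ok=c["z_map"]>0
    near=ok&(abs(P[...,0]-.458)<.03)&(abs(P[...,1]-.15)<.03)
    k=near&(P[...,2]>.094)&(P[...,2]<.125)
    q=P[k];v,u=np.nonzero(k);print(n,k.sum(),q.mean(0).round(4),q.min(0).round(4),q.max(0).round(4),"px",u.mean(),v.mean(),u.min(),u.max(),v.min(),v.max())
    if n=="top":
        kt=k&(P[...,2]>.108);v,u=np.nonzero(kt);print("knobtop",cv2.minEnclosingCircle(P[kt][:,:2].astype(np.float32)),P[kt][:,2].mean())
        t=ok&(abs(P[...,0]-.46)<.08)&(abs(P[...,1]-.15)<.12)&(P[...,2]>.058)&(P[...,2]<.069)
        q=P[t];print("tube",len(q),cv2.minAreaRect(q[:,:2].astype(np.float32)),q[:,2].mean())
        f=ok&(abs(P[...,0]-.425)<.03)&(abs(P[...,1]-.095)<.03)&(P[...,2]>.019)&(P[...,2]<.03)
        q=P[f];print("bobbin",len(q),cv2.minEnclosingCircle(q[:,:2].astype(np.float32)),q.mean(0))
        l=ok&(abs(P[...,0]-.417)<.025)&(abs(P[...,1]-.138)<.03)&(P[...,2]>.068)&(P[...,2]<.08)
        q=P[l];print("loupe",len(q),cv2.minEnclosingCircle(q[:,:2].astype(np.float32)),q.mean(0))
        a=atz(T,192.4,250.6,.0645);b=atz(T,233.6,239,.0645);d=b-a;print("holes",a,b,np.linalg.norm(d),np.degrees(np.arctan2(d[1],d[0])))
        print("knob at z.112",atz(T,211,244.4,.112),"loupe",atz(T,218.6,264,.073),"bob",atz(T,239.8,258.2,.025))
print(meet(ray(T,211,244.4),ray(S,291,214)), "knob")
print(meet(ray(T,218.6,264),ray(S,312,231)), "loupe")
E
```

```text
top 124 [0.4599 0.1477 0.1113] [0.4484 0.1361 0.0977] [0.4711 0.16   0.1173] px 210.7741935483871 244.43548387096774 205 217 239 250
knobtop ((0.45980268716812134, 0.14840036630630493), 0.012360181659460068) 0.11216446632282537
tube 816 ((0.45814740657806396, 0.14666807651519775), (0.11933094263076782, 0.1618809998035431), 46.93708801269531) 0.0655837195534915
bobbin 233 ((0.42508530616760254, 0.09892594814300537), 0.03586933761835098) [0.42688189 0.09449154 0.02404726]
loupe 187 ((0.4223329722881317, 0.14541581273078918), 0.027601363137364388) [0.41855535 0.13868785 0.07231462]
holes [0.44734791 0.19238492 0.0645    ] [0.46946407 0.10444886 0.0645    ] 0.09067455298195243 -75.88274785062254
knob at z.112 [0.4600087  0.14713605 0.112     ] loupe [0.41805999 0.13659024 0.073     ] bob [0.42691962 0.09464664 0.025     ]
side 137 [0.4578 0.1546 0.1073] [0.4465 0.1392 0.0946] [0.4712 0.1644 0.1143] px 290.1240875912409 215.91240875912408 284 296 210 222
(array([0.45856039, 0.14744453, 0.10759634]), np.float64(0.002806793499836864)) knob
(array([0.41634615, 0.13708394, 0.06674918]), np.float64(0.0027771764203828515)) loupe
```

```bash
python3 - <<'E'
import numpy as np
from h import *
for n in("top","side"):
    c=dict(np.load(f"pics/{n}0.npz"));P=pts(c);ok=c["z_map"]>0
    m=ok&(P[...,0]>-.1)&(P[...,0]<.7)&(P[...,1]>-.15)&(P[...,1]<.6)&(P[...,2]>.13)
    q=P[m];print(n,len(q))
    for x in np.arange(-.1,.7,.1):
        s=q[(q[:,0]>=x)&(q[:,0]<x+.1)]
        if len(s):i=s[:,1].argmax();print(round(x,1),"ymax",s[i].round(3),"zmax",s[:,2].max().round(3),"zmin",s[:,2].min().round(3))
E
python3 - <<'E'
import numpy as np
from scipy.spatial.transform import Rotation as R
from rig import ctrl, viewer, job
s=ctrl.observe();r=s["tool_rot"];a=np.radians(-75.9)
y=-np.array([np.cos(a),np.sin(a),0]);z=np.array([0,0,-1.]);G=np.stack([np.cross(y,z),y,z],1)
print(R.from_matrix(r.T@G).as_rotvec().round(4))
for p in [(.459,.148,.36),(.459,.148,.258)]: print((r.T@(np.array(p)-s["position"])).round(4))
E
```

```text
top 16533
0.1 ymax [0.189 0.114 0.131] zmax 0.167 zmin 0.131
0.2 ymax [0.201 0.102 0.16 ] zmax 0.43 zmin 0.13
0.3 ymax [0.301 0.004 0.429] zmax 0.43 zmin 0.13
0.4 ymax [ 0.401 -0.097  0.42 ] zmax 0.43 zmin 0.13
0.5 ymax [ 0.532 -0.041  0.245] zmax 0.279 zmin 0.213
0.6 ymax [0.639 0.081 0.132] zmax 0.648 zmin 0.13
side 33421
0.0 ymax [0.042 0.053 0.132] zmax 0.304 zmin 0.13
0.1 ymax [0.157 0.153 0.386] zmax 0.427 zmin 0.13
0.2 ymax [0.201 0.106 0.425] zmax 0.427 zmin 0.13
0.3 ymax [0.3   0.005 0.427] zmax 0.427 zmin 0.13
0.4 ymax [ 0.401 -0.097  0.421] zmax 0.427 zmin 0.13
0.5 ymax [ 0.528 -0.038  0.237] zmax 0.276 zmin 0.208
0.6 ymax [0.638 0.085 0.136] zmax 0.494 zmin 0.13
[-0.0017 -0.0006 -0.4729]
[-0.414  -0.3773  0.0442]
[-0.414  -0.3771  0.1462]
```

Units first: turns go in shares of 2 rad. So -0.05 rad / 2 = -0.025.

>>> pendant(plan={"offsets": [[0,0,-0.025,-0.03,-0.01,-0.03,0.085],[0,0,-0.05,-0.07,-0.03,-0.06,0.085],[0,0,-0.075,-0.11,-0.04,-0.08,0.085],[0,0,-0.1,-0.15,-0.06,-0.1,0.085],[0,0,-0.125,-0.19,-0.075,-0.1,0.085],[0,0,-0.15,-0.23,-0.09,-0.1,0.085],[0,0,-0.175,-0.27,-0.105,-0.1,0.085],[0,0,-0.2,-0.31,-0.12,-0.1,0.085],[0,0,-0.2365,-0.33,-0.16,-0.1,0.085],[0,0,-0.2365,-0.35,-0.2,-0.1,0.085],[0,0,-0.2365,-0.37,-0.24,-0.1,0.085],[0,0,-0.2365,-0.38,-0.28,-0.09,0.085],[0,0,-0.2365,-0.4,-0.32,-0.07,0.085],[0,0,-0.2365,-0.414,-0.36,-0.03,0.085],[0,0,-0.2365,-0.414,-0.377,0,0.085],[0,0,-0.2365,-0.414,-0.377,0.04,0.085],[0,0,-0.2365,-0.414,-0.377,0.04,0.085],[0,0,-0.2365,-0.414,-0.377,0.04,0.085]]})

```text
time: 1.9
position: [0.4591, 0.1486, 0.3646]
tool_rot: [[-0.97, -0.244, -0.002], [-0.244, 0.97, -0.0], [0.002, 0.0, -1.0]]
contact_force: [0.3, -0.4, 0.3]
finger_gap: 0.0848
finger_force: 0.0
```

```bash
python3 - <<'E'
from rig import ctrl, viewer, job
import numpy as np,cv2
from h import *
s=ctrl.observe();print({k:np.round(v,3).tolist() for k,v in s.items()})
for n in("top","side"):
    c=viewer.camera(n);np.savez(f"pics/{n}1.npz",**c);cv2.imwrite(f"pics/{n}1.png",c["frame"][:,:,::-1])
E
```

```text
{'time': 1.9, 'joint_pos': [0.159, -0.271, 1.979, 0.0, 1.435, -1.658], 'dq': [0.012, -0.02, -0.064, 0.0, -0.005, -0.001], 'joint_efforts': [-0.354, -23.146, -34.114, -0.016, 0.057, -0.0], 'position': [0.459, 0.149, 0.365], 'tool_rot': [[-0.97, -0.244, -0.002], [-0.244, 0.97, -0.0], [0.002, 0.0, -1.0]], 'contact_force': [0.251, -0.429, 0.259], 'wrist_torque': [0.055, -0.031, -0.063], 'finger_force': 0.0, 'finger_gap': 0.085}
```

View pics/side1.png

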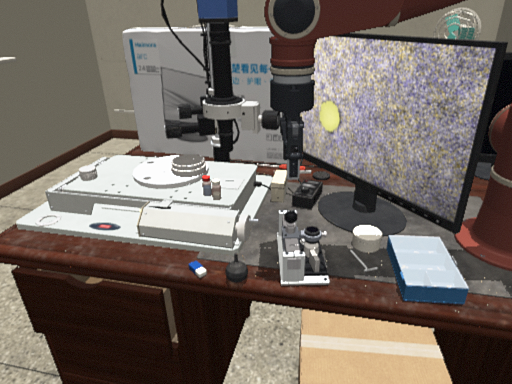

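```bash
python3 - <<'E'
import numpy as np
from h import *
for n in("top","side"):
    a=dict(np.load(f"pics/{n}0.npz"));b=dict(np.load(f"pics/{n}1.npz"));P=pts(b)
    m=(b["z_map"]>0)&((abs(a["z_map"]-b["z_map"])>.03)|(a["z_map"]==0))
    q=P[m];print(n,len(q))
    for x in np.arange(0,.6,.05):
        s=q[(q[:,0]>=x)&(q[:,0]<x+.05)]
        if len(s):i=s[:,2].argmin();print(round(x,2),len(s),"zmin at",s[i].round(3),"zmax",s[:,2].max().round(3),"y",s[:,1].min().round(3),s[:,1].max().round(3))
E
```

```text
top 14398
0.0 9 zmin at [ 0.008  0.888 -0.764] zmax -0.752 y 0.533 0.993
0.05 7 zmin at [ 0.066  1.001 -0.765] zmax -0.752 y 0.552 1.001
0.1 15 zmin at [ 0.129  0.874 -0.768] zmax 0.005 y -0.365 0.985
0.15 22 zmin at [ 0.157  0.809 -0.765] zmax 0.005 y -0.463 1.007
0.2 31 zmin at [ 0.201  0.926 -0.766] zmax 0.31 y -0.493 0.987
0.25 41 zmin at [ 0.258  0.432 -0.773] zmax 0.516 y -0.495 1.029
0.3 3855 zmin at [ 0.315  0.406 -0.764] zmax 0.546 y -0.862 0.933
0.35 2671 zmin at [ 0.39   0.686 -0.765] zmax 0.53 y -0.47 0.818
0.4 3037 zmin at [ 0.426  0.919 -0.768] zmax 0.524 y -0.504 0.956
0.45 4125 zmin at [ 0.49   0.875 -0.762] zmax 0.518 y -0.486 1.003
0.5 183 zmin at [ 0.5    0.983 -0.765] zmax 0.501 y -0.415 0.984
0.55 35 zmin at [ 0.565  0.437 -0.768] zmax 0.309 y -0.367 0.957
side 14589
0.0 24 zmin at [ 0.045 -0.023 -0.462] zmax 0.309 y -2.654 0.114
0.05 624 zmin at [ 0.083 -0.033 -0.461] zmax 0.325 y -2.667 0.249
0.1 13 zmin at [ 0.144 -0.027 -0.461] zmax 0.288 y -2.655 0.249
0.15 54 zmin at [ 0.177 -0.011 -0.463] zmax 0.427 y -2.648 0.248
0.2 183 zmin at [ 0.205 -0.073 -0.459] zmax 0.483 y -2.644 0.248
0.25 603 zmin at [ 0.255 -0.01  -0.461] zmax 0.483 y -2.601 0.238
0.3 964 zmin at [ 0.321 -0.115 -0.459] zmax 0.484 y -0.213 0.25
0.35 1227 zmin at [ 0.393 -0.135 -0.46 ] zmax 0.485 y -2.609 0.249
0.4 3390 zmin at [ 0.431  0.249 -0.031] zmax 0.486 y -0.282 0.249
0.45 3475 zmin at [ 0.494 -0.346 -0.757] zmax 0.487 y -0.346 0.249
0.5 14 zmin at [ 0.511 -0.196 -0.76 ] zmax 0.051 y -0.502 0.248
0.55 21 zmin at [ 0.58  -0.151 -0.762] zmax 0.275 y -0.33 0.235
```

```bash
python3 - <<'E'
import numpy as np,cv2
from h import *
for n in("top","side"):
    a=dict(np.load(f"pics/{n}0.npz"));b=dict(np.load(f"pics/{n}1.npz"));P=pts(b)
    m=(b["z_map"]>0)&((abs(a["z_map"]-b["z_map"])>.03)|(a["z_map"]==0))
    m=cv2.erode(m.astype(np.uint8),np.ones((5,5)))>0
    m&=(P[...,2]>.15)
    q=P[m]
    for x in np.arange(0,.5,.03):
        s=q[(q[:,0]>=x)&(q[:,0]<x+.03)]
        if len(s):i=s[:,2].argmin();print(n,round(x,2),len(s),"zmin",s[i].round(3),"zmax",s[:,2].max().round(3),"y",s[:,1].min().round(3),s[:,1].max().round(3))
E
```

```text
top 0.27 2 zmin [0.299 0.076 0.514] zmax 0.516 y 0.076 0.078
top 0.3 1762 zmin [0.33  0.071 0.5  ] zmax 0.546 y 0.07 0.181
top 0.33 2271 zmin [0.354 0.173 0.459] zmax 0.535 y 0.071 0.185
top 0.36 896 zmin [0.383 0.177 0.454] zmax 0.528 y 0.075 0.191
top 0.39 879 zmin [0.412 0.182 0.448] zmax 0.525 y 0.08 0.196
top 0.42 1829 zmin [0.423 0.086 0.47 ] zmax 0.522 y 0.084 0.201
top 0.45 2302 zmin [0.469 0.099 0.253] zmax 0.518 y 0.078 0.205
top 0.48 1162 zmin [0.485 0.081 0.283] zmax 0.515 y 0.081 0.206
side 0.03 59 zmin [ 0.052 -0.058  0.195] zmax 0.286 y -0.078 -0.033
side 0.06 337 zmin [ 0.06  -0.054  0.207] zmax 0.276 y -0.076 -0.012
side 0.21 30 zmin [0.24  0.139 0.477] zmax 0.482 y 0.136 0.147
side 0.24 175 zmin [0.268 0.143 0.469] zmax 0.483 y 0.138 0.159
side 0.27 254 zmin [0.297 0.146 0.46 ] zmax 0.483 y 0.143 0.168
side 0.3 364 zmin [0.317 0.138 0.451] zmax 0.484 y 0.138 0.186
side 0.33 540 zmin [0.356 0.187 0.45 ] zmax 0.485 y 0.183 0.191
side 0.36 641 zmin [0.389 0.195 0.444] zmax 0.485 y 0.187 0.196
side 0.39 632 zmin [0.418 0.198 0.439] zmax 0.486 y 0.192 0.202
side 0.42 2215 zmin [0.449 0.202 0.215] zmax 0.486 y 0.154 0.223
side 0.45 2263 zmin [0.454 0.202 0.214] zmax 0.487 y 0.103 0.224
side 0.48 422 zmin [0.483 0.177 0.329] zmax 0.487 y 0.161 0.214
```

Converted, 0.35 rad / 2 = 0.175.

```bash
python3 - <<'E'
import numpy as np
from h import *
c=dict(np.load("pics/side0.npz"));q=pts(c)[c["z_map"]>0]
c=dict(np.load("pics/top0.npz"));q=np.vstack([q,pts(c)[c["z_map"]>0]])
m=q[(q[:,2]>.2)&(q[:,0]>.48)&(q[:,0]<.8)&(q[:,1]>-.15)&(q[:,1]<.35)]
d=np.hypot(m[:,0]-.563,m[:,1]-.119);i=d.argsort()[:400:60];print(np.c_[m[i],d[i]].round(3))
E
```

```text
[[ 0.634 -0.019  0.263  0.156]
 [ 0.641 -0.022  0.248  0.161]
 [ 0.643 -0.021  0.251  0.162]
 [ 0.647 -0.019  0.249  0.162]
 [ 0.546 -0.043  0.244  0.163]
 [ 0.653 -0.017  0.265  0.163]
 [ 0.556 -0.045  0.239  0.164]]
```

>>> pendant(plan={"offsets": [[0,0.06,0,-0.018,0,0.001,0.085],[0,0.12,0,-0.037,0,0.004,0.085],[0,0.175,0,-0.053,0,0.009,0.085],[0,0.175,0,-0.053,0,0.009,0.085],[0,0.175,0,-0.053,0,0.009,0.085],[0,0.175,0,-0.053,0,0.009,0.085]]})

```text
time: 2.6
position: [0.5103, 0.1617, 0.3572]
tool_rot: [[-0.912, -0.244, -0.329], [-0.23, 0.97, -0.083], [0.34, -0.0, -0.941]]
contact_force: [-0.9, -0.9, 0.2]
finger_gap: 0.085
finger_force: 0.0
```

```bash
python3 - <<'E'
from rig import ctrl, viewer, job
import numpy as np
s=ctrl.observe();print(s["joint_pos"].round(3) if hasattr(s["joint_pos"],"round") else s["joint_pos"]);p=np.array(s["position"])+.155*np.array(s["tool_rot"])[:,2];print(p)
r=np.array(s["tool_rot"])
for G in [(.459,.148,.106)]: print(r.T@(np.array(G)-p))
E
```

```text
[ 0.173 -0.036  1.793 -0.026  1.73  -1.644]
[0.45925757 0.14882817 0.21140384]
[-0.03536904 -0.00072312  0.09929365]
```

>>> pendant(plan={"offsets": [[0,0,0,-0.007,0,0.02,0.085],[0,0,0,-0.014,0,0.04,0.085],[0,0,0,-0.021,0,0.06,0.085],[0,0,0,-0.028,0,0.08,0.085],[0,0,0,-0.035,-0.001,0.099,0.085],[0,0,0,-0.035,-0.001,0.099,0.085],[0,0,0,-0.035,-0.001,0.099,0.085]]})

```text
time: 3.3
position: [0.5095, 0.1602, 0.2517]
tool_rot: [[-0.911, -0.244, -0.331], [-0.229, 0.97, -0.083], [0.342, -0.0, -0.94]]
contact_force: [-0.1, 0.9, -0.4]
finger_gap: 0.085
finger_force: 0.0
```

```bash
python3 - <<'E'
from rig import ctrl, viewer, job
import numpy as np,cv2
s=ctrl.observe();p=np.array(s["position"])+.155*np.array(s["tool_rot"])[:,2];print(p,np.round(s["contact_force"],2),np.round(s["joint_pos"],3))
c=viewer.camera("side");np.savez("pics/side2.npz",**c);cv2.imwrite("pics/side2.png",cv2.resize(c["frame"][0:260,200:512],None,fx=2.3,fy=2.3,interpolation=cv2.INTER_CUBIC)[:,:,::-1])
E
```

```text
[0.45810787 0.14731792 0.10604851] [-0.09  0.91 -0.42] [ 0.171  0.076  1.868 -0.026  1.545 -1.641]
```

View pics/side2.png

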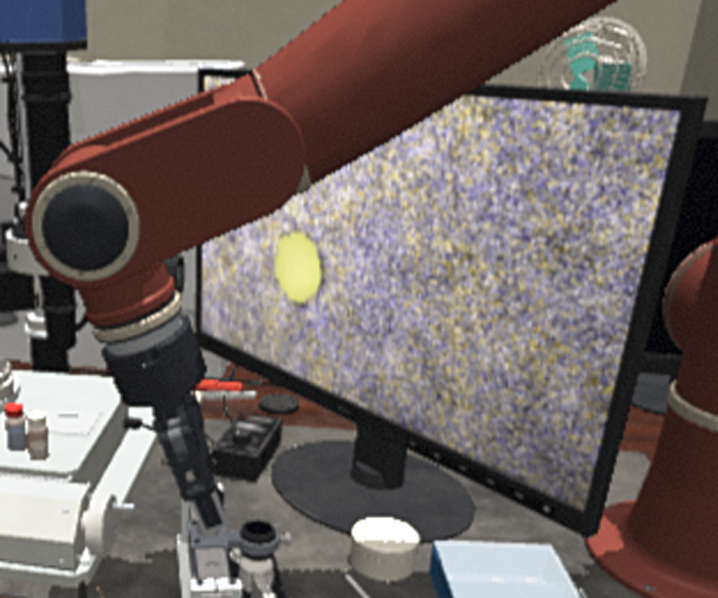

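Gripper straddles the knob, forearm clear of the monitor top. Close.

>>> pendant(plan={"offsets": [[0,0,0,0,0,0,0.015],[0,0,0,0,0,0,0.015],[0,0,0,0,0,0,0.015],[0,0,0,0,0,0,0.015],[0,0,0,0,0,0,0.015],[0,0,0,0,0,0,0.015],[0,0,0,0,0,0,0.015],[0,0,0,0,0,0,0.015],[0,0,0,0,0,0,0.015],[0,0,0,0,0,0,0.015]]})

```text
time: 4.35
position: [0.51, 0.1603, 0.2513]
tool_rot: [[-0.911, -0.244, -0.332], [-0.229, 0.97, -0.083], [0.342, 0.0, -0.94]]
contact_force: [0.5, -0.0, 5.6]
finger_gap: 0.022
finger_force: 58.6
```

```bash
python3 - <<'E'
from rig import ctrl, viewer, job
import numpy as np
s=ctrl.observe();r=np.array(s["tool_rot"]);p=np.array(s["position"])+.155*r[:,2];print(p)
print("up12",r.T@[0,0,.012],"slide45",r.T@(.045*np.array([.244,-.97,0])))
E
```

```text
[0.4585269  0.14737349 0.10564661]
up12 [ 4.10844055e-03  7.61807236e-07 -1.12747823e-02] slide45 [-9.71176503e-06 -4.50098074e-02 -6.58008327e-06]
```

>>> pendant(plan={"offsets": [[0,0,0,0.001,0,-0.003,0.015],[0,0,0,0.002,0,-0.006,0.015],[0,0,0,0.003,0,-0.009,0.015],[0,0,0,0.0043,0,-0.0118,0.015],[0,0,0,0.0043,0,-0.0118,0.015],[0,0,0,0.0043,0,-0.0118,0.015],[0,0,0,0.0043,0,-0.0118,0.015]]})

```text
time: 5.05
position: [0.5098, 0.1602, 0.2631]
tool_rot: [[-0.911, -0.244, -0.332], [-0.229, 0.97, -0.083], [0.342, 0.0, -0.94]]
contact_force: [4.3, 1.1, -5.9]
finger_gap: 0.0222
finger_force: 58.9
```

```bash
python3 - <<'E'
from rig import ctrl, viewer, job
import numpy as np,cv2
from h import *
s=ctrl.observe();r=np.array(s["tool_rot"]);p=np.array(s["position"])+.155*r[:,2];print(p,s["wrist_torque"])
c=viewer.camera("side");np.savez("pics/side3.npz",**c);cv2.imwrite("pics/side3.png",cv2.resize(c["frame"][190:290,260:350],None,fx=6,fy=6,interpolation=cv2.INTER_CUBIC)[:,:,::-1])
E
```

```text
[0.45831098 0.14732226 0.117436  ] [ 0.45426935 -1.14401665 -0.03008343]
```

View pics/side3.png

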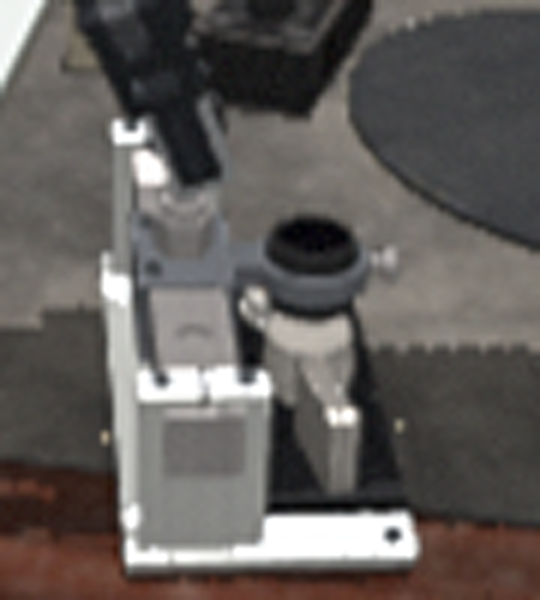

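>>> pendant(plan={"offsets": [[0,0,0,0.0002,0,-0.0006,0.015],[0,0,0,0.0002,-0.002,-0.0006,0.015],[0,0,0,0.0002,-0.004,-0.0006,0.015],[0,0,0,0.0002,-0.006,-0.0006,0.015],[0,0,0,0.0002,-0.006,-0.0006,0.015]]})

```text
time: 5.6
position: [0.5113, 0.1541, 0.2639]
tool_rot: [[-0.911, -0.243, -0.332], [-0.229, 0.97, -0.084], [0.343, -0.0, -0.939]]
contact_force: [4.4, 2.0, -6.2]
finger_gap: 0.0222
finger_force: 58.9
```

>>> pendant(plan={"offsets": [[0,0,0,0,-0.004,0,0.015],[0,0,0,0,-0.008,0,0.015],[0,0,0,0,-0.012,0,0.015],[0,0,0,0,-0.016,0,0.015],[0,0,0,0,-0.02,0,0.015],[0,0,0,0,-0.024,0,0.015],[0,0,0,0,-0.028,0,0.015],[0,0,0,0,-0.032,0,0.015],[0,0,0,0,-0.036,0,0.015],[0,0,0,0,-0.039,0,0.015],[0,0,0,0,-0.039,0,0.015],[0,0,0,0,-0.039,0,0.015]]})

```text
time: 6.8
position: [0.5207, 0.1162, 0.2638]
tool_rot: [[-0.911, -0.244, -0.333], [-0.228, 0.97, -0.085], [0.344, -0.001, -0.939]]
contact_force: [2.6, -0.6, -6.2]
finger_gap: 0.0217
finger_force: 58.9
```

```bash
python3 - <<'E'
from rig import ctrl, viewer, job
import numpy as np
s=ctrl.observe();r=np.array(s["tool_rot"]);p=np.array(s["position"])+.155*r[:,2];a=p-[.4583,.1473,.1174];print(p,a@[.244,-.97,0],a@[.97,.244,0])
E
```

```text
[0.46913712 0.10301721 0.11823689] 0.04559856368229305 -0.00029299522691814996
```

>>> pendant(plan={"offsets": [[0,0,0,-0.0007,0,0.002,0.015],[0,0,0,-0.0014,0,0.0038,0.015],[0,0,0,-0.0014,0,0.0038,0.015],[0,0,0,-0.0014,0,0.0038,0.015]]})

```text
time: 7.2
position: [0.5207, 0.1166, 0.2598]
tool_rot: [[-0.911, -0.244, -0.333], [-0.229, 0.97, -0.084], [0.344, -0.0, -0.939]]
contact_force: [1.8, -0.6, -5.9]
finger_gap: 0.0219
finger_force: 58.9
```

Still spring-loaded after 4 mm of descent, so the pin is entering the hole. Continue down.

>>> pendant(plan={"offsets": [[0,0,0,-0.0007,0,0.002,0.015],[0,0,0,-0.0014,0,0.004,0.015],[0,0,0,-0.0021,0,0.0058,0.015],[0,0,0,-0.0025,0,0.007,0.015],[0,0,0,-0.0025,0,0.007,0.015],[0,0,0,-0.0025,0,0.007,0.015]]})

```text
time: 7.8
position: [0.5207, 0.1166, 0.2525]
tool_rot: [[-0.911, -0.244, -0.333], [-0.229, 0.97, -0.084], [0.343, -0.0, -0.939]]
contact_force: [-0.0, -1.4, -4.5]
finger_gap: 0.0222
finger_force: 59.1
```

>>> pendant(plan={"offsets": [[0,0,0,-0.0003,0,0.0007,0.015],[0,0,0,-0.0006,0,0.0015,0.015],[0,0,0,-0.0006,0,0.0015,0.015],[0,0,0,-0.0006,0,0.0015,0.015]]})

```text
time: 8.2
position: [0.5208, 0.1166, 0.2513]
tool_rot: [[-0.911, -0.244, -0.333], [-0.229, 0.97, -0.084], [0.343, -0.0, -0.939]]
contact_force: [-1.0, -1.2, 1.3]
finger_gap: 0.0221
finger_force: 59.4
```

>>> pendant(plan={"offsets": [[0,0,0,0,-0.001,0,0.015],[0,0,0,0,-0.002,0,0.015],[0,0,0,0,-0.002,0,0.015],[0,0,0,0,-0.002,0,0.015]]})

```text
time: 8.6
position: [0.521, 0.1156, 0.2512]
tool_rot: [[-0.911, -0.243, -0.334], [-0.23, 0.97, -0.08], [0.343, 0.004, -0.939]]
contact_force: [-2.5, 5.5, 2.6]
finger_gap: 0.0219
finger_force: 59.8
```

>>> pendant(plan={"offsets": [[0,0,0,0,-0.0005,0,0.015],[0,0,0,0,-0.001,0,0.015],[0,0,0,0,-0.001,0,0.015],[0,0,0,0,-0.001,0,0.015],[0,0,0,0,-0.001,0,0.015],[0,0,0,0,-0.001,0,0.015]]})

```text
time: 9.2
position: [0.5211, 0.1152, 0.2512]
tool_rot: [[-0.911, -0.243, -0.334], [-0.23, 0.97, -0.079], [0.343, 0.005, -0.939]]
contact_force: [-3.5, 8.5, 4.0]
finger_gap: 0.022
finger_force: 59.8
```

```bash
python3 - <<'E'
from rig import ctrl, viewer, job
import numpy as np,cv2
from h import *
s=ctrl.observe();r=np.array(s["tool_rot"]);p=np.array(s["position"])+.155*r[:,2];print(p,np.array(s["contact_force"])@[.244,-.97,0])
c=viewer.camera("side");np.savez("pics/side4.npz",**c);cv2.imwrite("pics/side4.png",cv2.resize(c["frame"][190:290,260:350],None,fx=6,fy=6,interpolation=cv2.INTER_CUBIC)[:,:,::-1])
E
```

```text
[0.46935073 0.10299954 0.10566249] -9.110624039914335
```

View pics/side4.png

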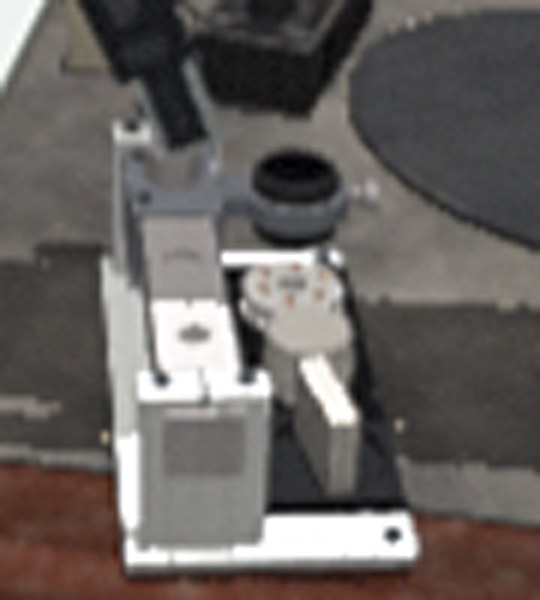

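The picture shows the carriage at the far end, with the loupe at (295,190) over the bobbin at (290,290) and the middle hole free at (195,330). The knob is back at its starting height with about 9 N of push along the rail, so I'm handing in.

```bash
python3 -c "
from rig import ctrl, viewer, job
print(job.hand_in())"
```

```text
the job is handed in; nothing more can be done
None
```

I handed the job in with the loupe over the bobbin, the pin down in the next hole, the knob still gripped and about 9 N of push along the rail; the hand-in call returned no verdict, so I can't confirm it passed.

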